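Ready the citrus juicer and hold its reamer down on the drive

TASK

Get the citrus juicer ready for lemons: first push its drip tray in until it clicks home. Then fit the larger of the two reamers on the drive spindle in the middle of the juice bowl, turning it until the splines mesh and it slides fully down, and press it firmly down against the spindle's spring as if juicing. Finish while still holding it pressed down, and leave the smaller reamer, jar, cup and lemon half where they stand.

Things in the scene. Friction and masses are not known exactly. Their poses are not given: they have to be found in the camera images.
- juicer: Steel electric citrus juicer, fixed to the table. Origin on the table under the spindle axis, z up; its front (tray and spout side) faces its own -x. Round motor housing 172 mm across, 155 mm high, on an open foot. A 30 mm wide spout leaves the bowl to the front, ends 133 mm from the axis, 155 to 180 mm above the table.
- bowl_floor (a point): Centre of the floor of the open juice bowl on top of the juicer, 159 mm above the table (strainer slots are part of it). The bowl is 180 mm across at its rim, 201 mm above the table; wall 3 mm, inside 115 mm wide at the floor, 165 mm at half height. In its middle a hub tower 40 mm across rises to 178 mm round the drive.
- tray (a joint): Drip tray on its slide under the juicer, in m: 0 = home, positive = pulled out to the front, limit 0.075; starts 0.030 to 0.060 out. Friction about 1 N. At about 0.015 a ridge on it meets a sprung ball; about 6 N takes it over the top (about 0.007), then the ball snaps it to 0 and keeps it there.
- tray_front (a point): Middle of the drip tray's upright front panel, on its outer face, 24 mm above the table; axes as the juicer's: pushing along its +x shuts the tray. Panel 136 mm wide, 7 to 41 mm above the table. With the tray home the panel stands 205 mm from the spindle axis, 72 mm in front of the spout's end, open above.
- press (a joint): Press-to-run travel of the spindle, in m: 0 = up (at rest), 0.006 = down on its stop. Spring: 6 N starts it, about 11 N at the stop; it springs up when let go.
- spindle (a joint): Turn of the spindle about the vertical, rad, counter-clockwise from above; starts anywhere from -0.5 to 0.5. The stopped motor's gear holds it: it turns only above 0.15 N m. Spindle and reamer are smooth to one another (friction about 0.25).
- spindle_seat (a point): On the spindle axis, on the collar (32 mm across) on which a fitted reamer rests; 192 mm above the table, sinks with press. z up, x axis along one spline, turns with the spindle. Above the collar: a round core 16 mm across, 27 mm high, its top 6 mm tapered to 8 mm; round it six splines every 60 degrees, 4 mm wide, 14 mm high, 24 mm across opposite ones.
- reamer: The larger reamer, to be fitted: white plastic, loose, upright on the table, about 90 g, 60 mm high. Origin at the centre of its underside, z up. A plain round band 54 mm across, 28 mm high (grip here, any yaw); above it a dome with six ribs, the first on its x axis. Each rib stands over one slot of the socket below (31 mm deep, slots every 60 degrees, between teeth 14 mm long from the underside).
- small_reamer: The smaller reamer, same make: band 41 mm across, 48 mm high in all, about 50 g, origin at the centre of its underside; leave it.
- jar: Closed glass preserving jar, 82 mm across, 165 mm high, origin at the centre of its underside; leave it.
- cup: Open steel cup, 72 mm across at the rim, 75 mm high, origin at the centre of its underside; leave it.
- lemon_half: Half a lemon, cut face down, 55 mm across, 38 mm high, origin at the centre of its underside; leave it.
- reamer_socket (a point): Mouth of the larger reamer's socket: same point and axes as reamer. It slides down over the spindle when its x axis and spindle_seat's agree modulo 60 degrees to about 5 degrees and the two axes lie within 1 mm; else it rides on the spline tops, 14 mm too high. Fully down, it coincides with spindle_seat.
Mind the look-alikes: they are no part of the job. Leave any pink or turquoise look-alike of the reamer alone.

How it is judged:
By the outcome, as a careful person would: the job done as asked, in the order asked, and still so for the second after the job is handed in, while the arm keeps its last pose, push and grip.
It also fails if it takes over 64 s, if anything falls off the work surface, if the arm or the gripper's body presses on something with over 40 N, if the wrist force passes 120 N, or if a joint passes its speed limit or range.

ROBOT

A 6-joint arm with a two-finger parallel gripper is mounted at the origin on the work surface. World frame = base frame: x ahead of the robot, y to its left, z up, the work surface at z = 0. Lengths are in m, angles in degrees, forces in N, time in s.
With the tool pointing down it reaches from about 0.375 to 0.75 m from the base axis. Payload 9 kg.
Tool frame: the origin (TCP) lies where the fingers leave the gripper's body, on its centre line; the fingertips stand 73 mm ahead of it and the grasp point (between the pads) lies 54 mm ahead of it (robot.tip_reach is the distance from the TCP to the fingertips, in m); z points along the fingers, y is the line along which they close (so a half turn about z gives the same grasp; the last joint's range is limited). The gripper opens to 85 mm and grips with 20 to 120 N. Pads are 22 mm wide; open, the fingers measure 114 mm over their backs; the gripper's body (76 mm by 85 mm) begins 54 mm behind the grasp point. The pads swing forward as they close: fully open they stand 13 mm farther back than shut.
Start: joints at [-12.473, 5.964, 5.575, 89.605, 0, 77.527], TCP at [0.6, 0, 0.304] pointing down, gripper open.
Joint ranges: [-171.21, 171.21], [-48.23, 106.86], [-62.78, 66.21], [-105.2, 120.99], [-86.42, 89.51], [-180, 180]. Speed limits (degrees/s): [127.2, 127.2, 147.25, 180, 180, 180].

INTERFACE

Orientations are given as [roll, pitch, yaw] about the fixed x, y, z axes, in that order (R = Rz(yaw) Ry(pitch) Rx(roll)).
In Python, from plant import robot gives the robot as it stands. Calls block until the motion is done:
- robot.move_pose(position, orientation): joint-space move of the TCP to a pose.
- robot.line_to(position, vel=0.15, rotation=None, guard=None): straight line of the TCP; rotation=None keeps the orientation; vel is the mean speed in m/s. With guard (N) it stops when the force on the tool has changed by that much, and returns True; else False.
- robot.goto_joints(angles): joint-space move.
- robot.set_gripper(opening): finger opening in m; the grip force is fixed at half the most; returns when the fingers have stopped.
- robot.pause(seconds).
- robot.ik(position, orientation): joint angles nearest the present ones, or None.
- robot.observe(): the state.
- robot.grab_frame(name): name is "scene" or "side" or "wrist"; returns the picture (384x512x3 uint8, blue, green, red); there is no depth.
- robot.get_calibration(name): a dict with "vertical_fov" (degrees; the focal length in pixels is half the picture's height over the tangent of half this angle, whatever the lens; pixels are square), "cx", "cy" (the principal point, pixels), "rvec" (rotation vector, rad) and "tvec" (3), from world to camera coordinates, as OpenCV has them. Camera axes: x right, y down, z forward; pixel columns grow to the right and rows downward; lengths in m; the calibration is good to about 2 mm. A picture is of the moment at which its call begins: read the wrist's pose just before it. get_calibration takes no time and is no camera call; for the wrist camera it gives the pose at the moment of the call.
A pose or a line that the arm cannot do raises robot.IKError and nothing moves.
- robot.job_done(): hands the job in; it is judged then, once.
The state is a dict: "time": time; "q": joint angles; "qvel": joint speeds; "joint_torque": joint torques, N m; "tool_pos": TCP position; "tcp_rot": TCP orientation; "ft_force": force on the tool from outside, world axes, zero at the start; "torque": the same for the moment, N m; "gripper_width": finger opening in m; "gripper_force": force on a finger pad.
Only numpy, scipy, OpenCV 4.12 (cv2) and the standard library are available. Lean on these libraries where they do the work, as an engineer would, in place of code of your own. Each camera call takes 0.05 s, during which the arm holds its last target. There are 200 camera calls.

## Working session

There is one attempt and no reset: what is moved stays moved. The work goes in short steps, each a Python script; the robot and the scene stay as the last script left them, time stands still between calls to the robot, and variables do not carry over. Pictures are saved under pics/ and viewed, at most 10 in all, crops included, and the job is handed in when it is done.

```bash
mkdir -p pics; ls
python3 - <<'E'
from plant import robot
import cv2,numpy as np
for n in ("scene","side","wrist"):
    im=robot.grab_frame(n); cv2.imwrite(f"pics/{n}0.png",im)
    c=robot.get_calibration(n); print(n,c)
a=cv2.imread("pics/scene0.png");b=cv2.imread("pics/side0.png")
print(robot.observe()["time"])
E
```

```text
pics
scene {'vertical_fov': 51.29026358214671, 'cx': 261.5793568393249, 'cy': 187.88852944763295, 'rvec': array([ 1.03345438,  2.57521152, -0.87364355]), 'tvec': array([ 0.41182729, -0.2328942 ,  1.43507967])}
side {'vertical_fov': 52.964513198931165, 'cx': 253.51159983488338, 'cy': 193.23907113619168, 'rvec': array([ 2.12289815, -0.80299106,  0.39008725]), 'tvec': array([-0.43141426,  0.33423072,  0.90135805])}
wrist {'vertical_fov': 68.07017537827787, 'cx': 254.27667107819923, 'cy': 188.06701473024296, 'rvec': array([-2.80962605e+00, -3.52420179e-04,  4.95622790e-04]), 'tvec': array([-0.60000919, -0.04182948,  0.38099678])}
0.15
```

View pics/scene0.png

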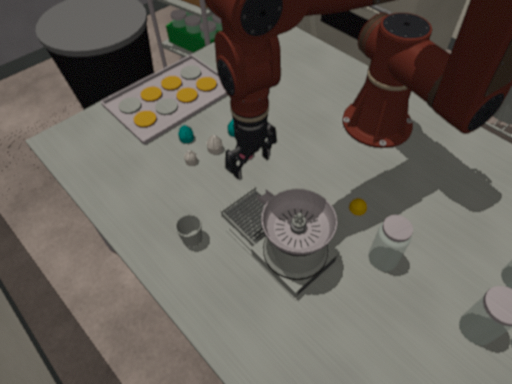

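View pics/side0.png

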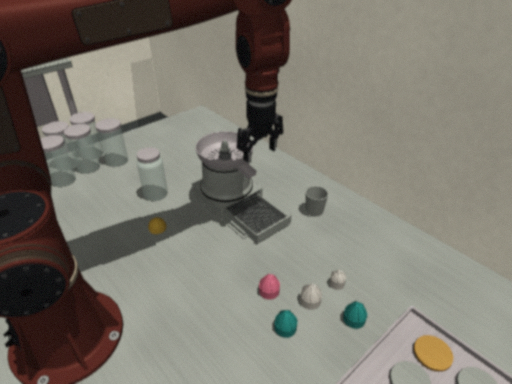

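The large white reamer is at scene (215,144) and side (311,295). Look-alikes are the small white one at scene (191,158) / side (338,279), turquoise at side (286,323) and (355,314), and pink at side (270,287). The description picks the larger white one. I'll check it in a close crop.

```bash
cat > h.py <<'E'
import numpy as np,cv2
from plant import robot
def cam(n):
    c=robot.get_calibration(n); f=192/np.tan(np.radians(c["vertical_fov"]/2))
    return np.array([[f,0,c["cx"]],[0,f,c["cy"]],[0,0,1]]),cv2.Rodrigues(c["rvec"])[0],np.array(c["tvec"]),c
def unproj(n,px,z,cal=None):
    K,R,t,_=cal or cam(n); C=-R.T@t; d=R.T@np.linalg.solve(K,[*px,1]); return C+d*(z-C[2])/d[2]
def proj(n,P,cal=None):
    K,R,t,_=cal or cam(n); p=K@(R@np.asarray(P,float)+t); return p[:2]/p[2]
E
python3 - <<'E'
from h import *
for n,p in(("scene",(215,149)),("side",(311,303))): print("reamer",n,unproj(n,p,0.01))
for n,p in(("scene",(191,161)),("side",(338,285))): print("small",n,unproj(n,p,0.01))
print("bowl",unproj("scene",(299,222),.201),unproj("side",(224,148),.201))
a=cv2.imread("pics/scene0.png");b=cv2.imread("pics/side0.png")
A=cv2.resize(a[180:300,210:350],None,fx=2.8,fy=2.8,interpolation=3)
B=cv2.resize(b[125:265,180:320],None,fx=2.8,fy=2.8,interpolation=3)
C=cv2.resize(b[255:345,245:385],None,fx=2.8,fy=2.8,interpolation=3)
o=np.zeros((600,800,3),np.uint8)
o[:A.shape[0],:392]=A;o[:B.shape[0],400:792]=B;o[345:345+252,:392]=C[:252]
cv2.imwrite("pics/crop1.png",o)
E
```

```text
reamer scene [ 0.50346148 -0.29638082  0.01      ]
reamer side [ 0.48719836 -0.31695906  0.01      ]
small scene [ 0.59476186 -0.30980227  0.01      ]
small side [ 0.58182486 -0.32619231  0.01      ]
bowl [0.60974709 0.17328318 0.201     ] [0.59162356 0.15412383 0.201     ]
```

View pics/crop1.png

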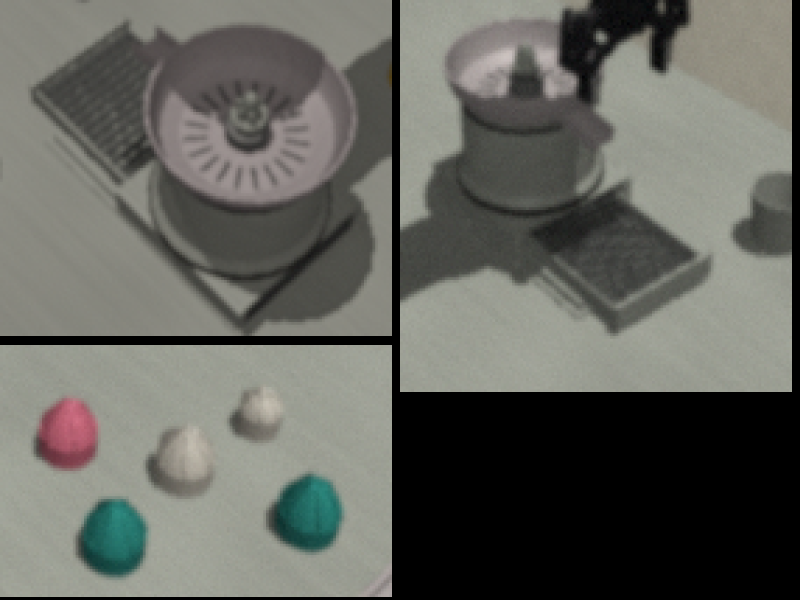

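The crop confirms that the middle white, larger reamer is the target. The tray front panel's top corners are at side (255.7,235) and (290.7,214.3). The two cameras disagree by about 2 cm, so I'll look from near with the wrist camera.

```bash
cat >> h.py <<'E'
from scipy.spatial.transform import Rotation as Ro
def look(target,dist,yaw,tilt0=None):
    """TCP position for tool-down, yaw, so that the wrist camera axis hits target at dist"""
    c=np.load("camtcp.npz"); T=Ro.from_euler("xyz",[180,0,yaw],degrees=True).as_matrix()
    return np.array(target)-T@(c["p"]+dist*c["z"])
E
python3 - <<'E'
from h import *
s=robot.observe(); print(s["tool_pos"],s["tcp_rot"])
K,R,t,_=cam("wrist"); C=-R.T@t
T=Ro.from_euler("xyz",s["tcp_rot"],degrees=True).as_matrix()
p=T.T@(C-s["tool_pos"]); z=T.T@R.T@[0,0,1]; np.savez("camtcp.npz",p=p,z=z); print(p,z)
a=unproj("side",(255.7,235),.041);b=unproj("side",(290.7,214.3),.041); print(a,b,np.linalg.norm(a-b), (a+b)/2)
bowl=np.array([.6,.165,.19])
for yaw in range(-180,181,30):
  for d in(.35,.3):
    P=look(bowl,d,yaw); Q=look([.495,-.305,.03],d,yaw)
    print(yaw,d,P.round(3),robot.ik(P,[180,0,yaw]) is not None,Q.round(3),robot.ik(Q,[180,0,yaw]) is not None)
E
```

```text
[5.99825178e-01 4.88023451e-05 3.03325640e-01] [-1.79945814e+02 -1.20369674e-02  8.99984676e+01]
[ 0.08470011  0.00024304 -0.07025431] [-3.26101484e-01  6.00450844e-04  9.45334577e-01]
[ 0.52272254 -0.06943554  0.041     ] [ 0.66257728 -0.0732584   0.041     ] 0.13990697223347176 [ 0.59264991 -0.07134697  0.041     ]
-180 0.35 [0.571 0.165 0.451] True [ 0.466 -0.305  0.291] True
-180 0.3 [0.587 0.165 0.403] True [ 0.482 -0.305  0.243] True
-150 0.35 [0.575 0.15  0.451] True [ 0.47  -0.32   0.291] True
-150 0.3 [0.589 0.158 0.403] True [ 0.484 -0.312  0.243] True
-120 0.35 [0.586 0.139 0.451] True [ 0.481 -0.331  0.291] True
-120 0.3 [0.594 0.153 0.403] True [ 0.489 -0.317  0.243] True
-90 0.35 [0.6   0.136 0.451] True [ 0.495 -0.334  0.291] True
-90 0.3 [0.6   0.152 0.403] True [ 0.495 -0.318  0.243] True
-60 0.35 [0.615 0.14  0.451] True [ 0.51  -0.33   0.291] True
-60 0.3 [0.607 0.154 0.403] True [ 0.502 -0.316  0.243] True
-30 0.35 [0.626 0.151 0.451] True [ 0.521 -0.319  0.291] True
-30 0.3 [0.612 0.159 0.403] True [ 0.507 -0.311  0.243] True
0 0.35 [0.629 0.165 0.451] True [ 0.524 -0.305  0.291] True
0 0.3 [0.613 0.165 0.403] True [ 0.508 -0.305  0.243] True
30 0.35 [0.625 0.18  0.451] True [ 0.52  -0.29   0.291] True
30 0.3 [0.611 0.172 0.403] True [ 0.506 -0.298  0.243] True
60 0.35 [0.614 0.191 0.451] True [ 0.509 -0.279  0.291] True
60 0.3 [0.606 0.177 0.403] True [ 0.501 -0.293  0.243] True
90 0.35 [0.6   0.194 0.451] True [ 0.495 -0.276  0.291] True
90 0.3 [0.6   0.178 0.403] True [ 0.495 -0.292  0.243] True
120 0.35 [0.585 0.19  0.451] True [ 0.48  -0.28   0.291] True
120 0.3 [0.593 0.176 0.403] True [ 0.488 -0.294  0.243] True
150 0.35 [0.574 0.179 0.451] True [ 0.469 -0.291  0.291] True
150 0.3 [0.588 0.171 0.403] True [ 0.483 -0.299  0.243] True
180 0.35 [0.571 0.165 0.451] True [ 0.466 -0.305  0.291] True
180 0.3 [0.587 0.165 0.403] True [ 0.482 -0.305  0.243] True
```

Run:
```python
from h import *
o=[180,0,90]
import json
res={}
def shot(name,tgt,d):
    robot.move_pose(look(tgt,d,90),o); robot.pause(.2)
    c=robot.get_calibration("wrist"); im=robot.grab_frame("wrist"); cv2.imwrite(f"pics/{name}.png",im)
    res[name]=c; return im
i1=shot("sp",[.6,.163,.205],.27)
i2=shot("tray",[.593,-.05,.04],.35)
i3=shot("re",[.495,-.305,.03],.28)
np.save("cals.npy",res,allow_pickle=True)
o=np.hstack([i1[:,50:450],i3[:,50:450]]); cv2.imwrite("pics/v1.png",o)
print(robot.observe()["time"])
```

```text
3.6833
```

View pics/v1.png

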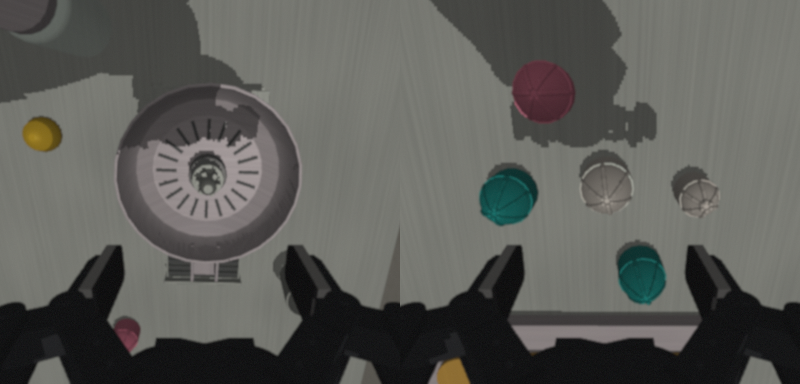

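View pics/tray.png

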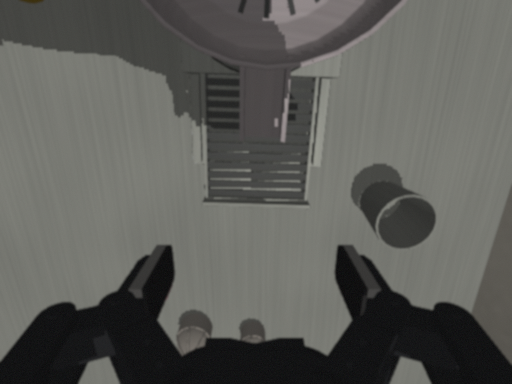

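View 1 shows the spindle at sp (257,180) and the target reamer at re (256,190). In the tray view, the panel's top edge runs (204,201)–(309,203), with the cup to the right. I'll enlarge these.

Run:
```python
from h import *
r=lambda n,x,y,w,h,s:cv2.resize(cv2.imread(f"pics/{n}.png")[y:y+h,x:x+w],None,fx=s,fy=s,interpolation=cv2.INTER_CUBIC)
a=r("sp",235,145,50,56,8);b=r("re",220,150,76,74,5.25);c=r("tray",190,180,130,34,6)
o=np.zeros((600,800,3),np.uint8)
cl=lambda i:cv2.convertScaleAbs(i,alpha=1.4,beta=-30)
a=cl(a)[:390];b=cl(b)[:390]
# sp 400x390 ; re 399x388
o[:a.shape[0],:400]=a; o[:b.shape[0],400:400+b.shape[1]]=b[:, :400]; o[392:392+c.shape[0],:c.shape[1]]=c
cv2.imwrite("pics/crop2.png",o)
```

```text
(no output)
```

View pics/crop2.png

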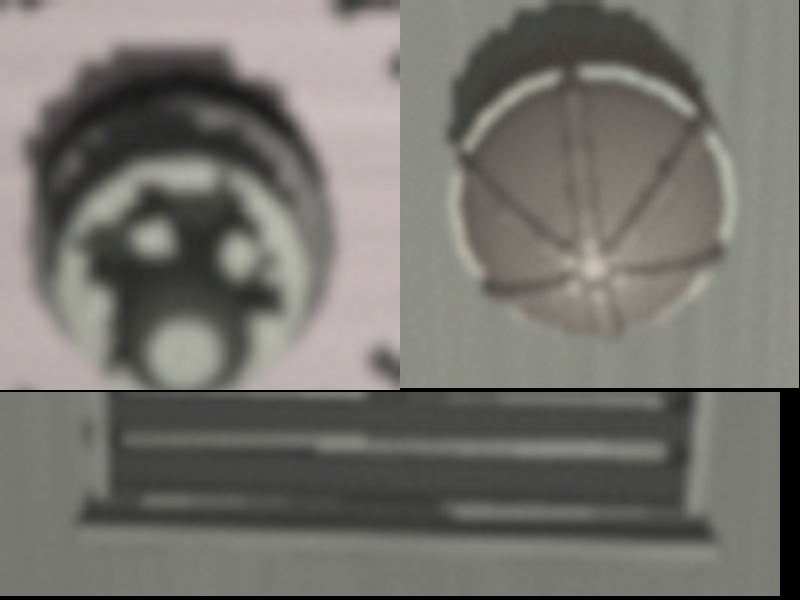

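```bash
cat > fit.py <<'E'
from h import *
from scipy.optimize import least_squares
def calof(c):
    f=192/np.tan(np.radians(c["vertical_fov"]/2)); return np.array([[f,0,c["cx"]],[0,f,c["cy"]],[0,0,1]]),cv2.Rodrigues(c["rvec"])[0],np.array(c["tvec"]).ravel(),c
E
python3 - <<'E'
from fit import *
cs=np.load("cals.npy",allow_pickle=True).item(); S,T,Q=(calof(cs[k]) for k in("sp","tray","re"))
l=unproj("",(203.7,204.3),.041,T);r=unproj("",(309.2,207),.041,T);print("panel",l,r,np.linalg.norm(l-r),(l+r)/2,np.degrees(np.arctan2(*(r-l)[1::-1])))
px=lambda u,v:np.array([235+u/8,145+v/8])
print("core",unproj("",px(183,350),.219,S))
d1=unproj("",px(155,240),.206,S);d2=unproj("",px(238,255),.206,S);core=unproj("",px(183,350),.219,S)
for d in(d1,d2): v=d-core; print("spl",np.hypot(*v[:2]),np.degrees(np.arctan2(v[1],v[0])))
# collar: left, right edges
for u,v in((57,270),(312,270),(183,155)): print("collar",unproj("",px(u,v),.192,S))
im=cv2.imread("pics/sp.png")
for u,v in((166,172),(350,172),(257,84),(257,262)): print("rim",unproj("",(u,v),.201,S))
q=lambda u,v:np.array([220+(u-400)/5.25,150+v/5.25])
ap=q(593,267); ends=[q(570,73),q(462,152),q(485,288),q(610,332),q(722,250),q(700,118)]
A=unproj("",ap,.060,Q); print("apex",A)
E=[unproj("",e,.029,Q) for e in ends]
for e in E: v=e-A; print("rib",np.hypot(*v[:2]),np.degrees(np.arctan2(v[1],v[0])))
L=unproj("",q(450,200),.028,Q);R=unproj("",q(737,200),.028,Q);U=unproj("",q(593,66),.028,Q);print("band",L,R,U,(L+R)/2)
print(robot.observe()["tcp_rot"],robot.observe()["q"])
E
```

```text
panel [ 0.5304685  -0.07042592  0.041     ] [ 0.6631955  -0.07393368  0.041     ] 0.1327733434668422 [ 0.596832  -0.0721798  0.041    ] -1.5138812924996166
core [0.60306034 0.16597483 0.219     ]
spl 0.009511710784321194 109.17460783987994
spl 0.009677476288630494 47.66992587998089
collar [0.5878693  0.16701252 0.192     ]
collar [0.61920754 0.16696541 0.192     ]
collar [0.60332111 0.18152296 0.192     ]
rim [0.51662256 0.17655734 0.201     ]
rim [0.69002482 0.17629236 0.201     ]
rim [0.60230616 0.25431844 0.201     ]
rim [0.60254001 0.07784224 0.201     ]
apex [ 0.49802439 -0.30599588  0.06      ]
rib 0.02621884013772485 98.8807439976399
rib 0.026468471543464624 156.09293889757632
rib 0.026361367048399385 -140.78740001776313
rib 0.02614270713037558 -81.8193729325857
rib 0.02644714202656819 -19.36160654530413
rib 0.02650947008250881 40.969500889683815
band [ 0.47124687 -0.30509158  0.028     ] [ 0.52558616 -0.30500947  0.028     ] [ 0.49819553 -0.27901629  0.028     ] [ 0.49841652 -0.30505052  0.028     ]
[1.79979516e+02 1.50494339e-02 9.00838475e+01] [-4.39722470e+01  2.02153773e+00 -6.75635464e+00  8.11969218e+01
  3.42839048e-03  4.59439035e+01]
```

Run:
```python
from h import *
o=[180,0,88.5]; ax=np.array([.6031,.166]); d=np.array([np.cos(np.radians(88.5)),np.sin(np.radians(88.5))])
P=lambda dist,z:[*(ax-dist*d),z]
robot.move_pose(P(.285,.2),o); robot.set_gripper(0.0); print(robot.tip_reach)
robot.line_to(P(.285,.095),vel=.15)
def st(t): s=robot.observe(); print(t,round(s["time"],2),((ax-s["tool_pos"][:2])@d).round(4),s["tool_pos"].round(4),s["ft_force"].round(1))
st("a")
g=robot.line_to(P(.235,.095),vel=.06); st(g)
g=robot.line_to(P(.210,.095),vel=.03,guard=22); st(g)
robot.pause(.2); st("p")
robot.line_to(P(.27,.095),vel=.15); c=robot.get_calibration("wrist")
robot.line_to(P(.27,.24),vel=.25); st("up")
robot.set_gripper(.085)
robot.move_pose(look([.6,-.03,.04],.35,90),[180,0,90]); robot.pause(.1)
cv2.imwrite("pics/tray2.png",cv2.resize(robot.grab_frame("wrist")[60:260,150:370],None,fx=2.5,fy=2.5))
c=robot.get_calibration("wrist"); np.save("c2.npy",c,allow_pickle=True); st("e")
```

```text
0.0726
a 6.14 0.2852 [ 0.5962 -0.1191  0.096 ] [-0.1 -0.4  0.1]
False 7.12 0.2351 [ 0.5969 -0.069   0.0949] [-0.5 -0.5 -0.2]
True 7.81 0.2162 [ 0.5974 -0.0501  0.0948] [-0.8 -2.4  2.5]
p 8.01 0.2163 [ 0.5973 -0.0502  0.0946] [ 1.2 -2.1  1.8]
up 9.25 0.2693 [ 0.5956 -0.1032  0.2384] [-0.   0.2  0.2]
e 10.73 0.1674 [ 0.5993 -0.0013  0.2996] [-0.  -0.   0.6]
```

View pics/tray2.png

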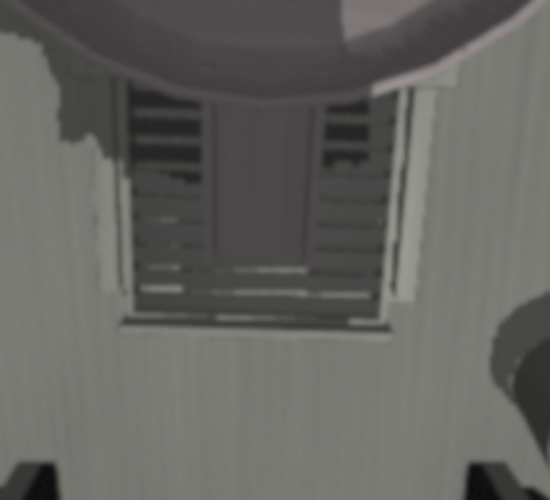

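The panel's outer edge is at crop (255,337), which is full-image (252,194.8). I'll check that distance, then grasp the reamer.

Run:
```python
from fit import *
T=calof(np.load("c2.npy",allow_pickle=True).item()); p=unproj("",(252,194.8),.041,T)
print("panel dist",.166-p[1],"(home .205)")
if abs(.166-p[1]-.205)>.005: raise SystemExit
o=[180,0,90]; R=[.4982,-.3058]
def st(t): s=robot.observe(); print(t,round(s["time"],2),s["tool_pos"].round(4),s["ft_force"].round(1),s["torque"].round(2),round(s["gripper_width"],4),s["gripper_force"])
robot.move_pose([*R,.17],o)
print(robot.line_to([*R,.0755],vel=.12,guard=8)); st("down")
robot.set_gripper(.05); st("grip")
robot.line_to([*R,.2],vel=.2); robot.pause(.1); st("lift")
i=robot.grab_frame("wrist"); j=robot.grab_frame("side")
cv2.imwrite("pics/grip.png",np.hstack([i[180:,100:410],cv2.resize(j[200:302,250:402],None,fx=2,fy=2)]))
```

```text
panel dist 0.20481502352830083 (home .205)
False
down 12.98 [ 0.4987 -0.3061  0.0764] [ 0.1  0.2 -0.3] [0.03 0.   0.07] 0.085 0.0
grip 13.38 [ 0.4987 -0.3064  0.0767] [-0.6  1.4  6.7] [0.14 0.2  0.05] 0.0528 63.546004076488316
lift 14.26 [ 0.4975 -0.3052  0.1979] [ 0.   0.7 -1.5] [ 0.05  0.04 -0.06] 0.0526 62.78392234817147
```

View pics/grip.png

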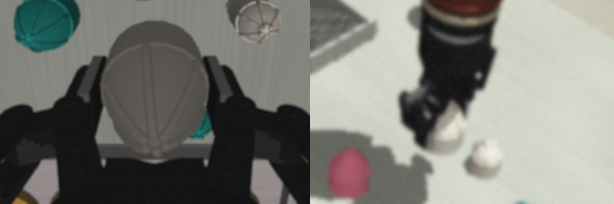

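The reamer is held upright, and the small one is still in place. Moving on to the spindle.

```bash
cat >> fit.py <<'E'
def st(t): s=robot.observe(); print(t,round(s["time"],2),s["tool_pos"].round(4),s["tcp_rot"].round(2),s["ft_force"].round(1),s["torque"].round(2),round(s["gripper_width"],4)); return s
E
python3 - <<'E'
from fit import *
o=[180,0,99.4]; ax=np.array([.6031,.166])
robot.line_to([.498,-.306,.33],vel=.25)
robot.move_pose([*ax,.36],o)
robot.line_to([*ax,.305],vel=.15); robot.pause(.2); s=st("above")
e=ax-np.array(s["tool_pos"][:2]); 
print(robot.line_to([*(ax+e),.262],vel=.03,guard=5)); robot.pause(.2); st("stop")
E
```

```text
above 17.51 [0.6036 0.1659 0.3065] [1.7988e+02 1.0000e-02 9.9390e+01] [-0.1 -0.3 -0.9] [ 0.03 -0.02 -0.  ] 0.0527
True
stop 18.85 [0.6026 0.1661 0.2675] [180.   -0.   99.4] [-1.2  1.1  6.7] [-0.05  0.2  -0.05] 0.0527
```

It slid straight down: the underside is at about 0.191, on the collar. Now I'll press.

Run:
```python
from fit import *
ax=[.6026,.1661]; s=st("0"); z=.2675
for k in range(16):
    z-=.001; robot.line_to([*ax,z],vel=.02); robot.pause(.15); s=st(f"{z:.4f}")
    if s["ft_force"][2]>22: break
robot.pause(.5); st("hold")
i=robot.grab_frame("side");j=robot.grab_frame("wrist")
cv2.imwrite("pics/fin.png",np.hstack([cv2.resize(i[120:270,170:350],None,fx=2,fy=2),j[84:,56:456]]))
```

```text
0 18.85 [0.6026 0.1661 0.2675] [180.   -0.   99.4] [-1.2  1.1  6.7] [-0.05  0.2  -0.05] 0.0527
0.2665 19.25 [0.6028 0.1661 0.2675] [-179.97    0.     99.4 ] [-2.8 -0.6  6. ] [-0.1   0.4   0.01] 0.0527
0.2655 19.65 [0.6028 0.1661 0.2667] [-179.97   -0.     99.4 ] [-2.3 -0.2  7.2] [-0.13  0.51  0.03] 0.0526
0.2645 20.05 [0.6028 0.1661 0.2658] [-179.98    0.     99.4 ] [-2.5  0.4  7.6] [-0.07  0.5  -0.03] 0.0525
0.2635 20.45 [0.6027 0.1661 0.2649] [-179.98    0.     99.4 ] [-2.2 -0.7  7.3] [-0.12  0.57  0.01] 0.0529
0.2625 20.85 [0.6027 0.1661 0.264 ] [-179.98    0.     99.4 ] [-4.  -0.4  8.9] [-0.12  0.69 -0.03] 0.0527
0.2615 21.25 [0.6027 0.1661 0.2631] [-179.99    0.     99.41] [-3.4  0.4  9.2] [-0.08  0.68  0.05] 0.0522
0.2605 21.65 [0.6028 0.1661 0.2625] [1.7999e+02 1.0000e-02 9.9400e+01] [-4.  -0.9 13. ] [-0.16  0.95 -0.03] 0.0526
0.2595 22.05 [0.6027 0.1662 0.2624] [1.7995e+02 1.0000e-02 9.9410e+01] [-6.4 -0.7 16.8] [-0.26  1.45 -0.06] 0.0527
0.2585 22.45 [0.6027 0.1662 0.2623] [1.7992e+02 2.0000e-02 9.9410e+01] [-8.6 -1.2 21.6] [-0.33  1.92 -0.06] 0.0528
0.2575 22.85 [0.6028 0.1662 0.2621] [1.7987e+02 3.0000e-02 9.9420e+01] [-10.8  -0.8  27.4] [-0.36  2.43 -0.08] 0.0524
hold 23.35 [0.6028 0.1663 0.2621] [1.7987e+02 3.0000e-02 9.9420e+01] [-10.5  -1.1  27.8] [-0.35  2.4  -0.05] 0.0525
```

View pics/fin.png

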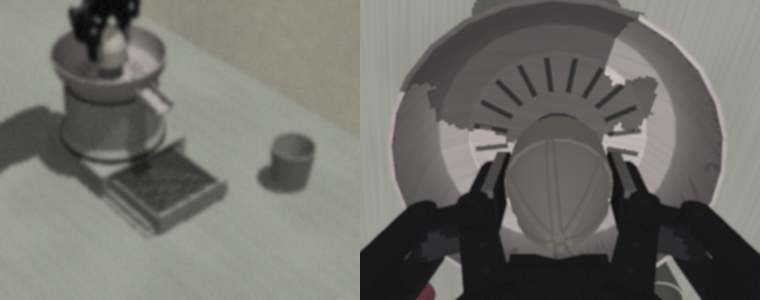

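The force ramped 6→9 N, then went stiff at the 6 mm stop, and it is held at 28 N. The picture shows the reamer seated on the spindle and the tray and cup undisturbed. Handing in.

```bash
python3 -c "
from plant import robot
print(robot.job_done())"
```

```text
the job is handed in; nothing more can be done
None
```

I handed the job in at about 23 s of the 64 s allowed: the tray is home, and the larger reamer is meshed, fully seated and still held down on the spindle's stop at about 28 N; I did not touch the smaller reamer, jar, cup or lemon half.

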